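# Wrong bin open on the laundry shelf: shut it and pop the peg bin

### The job

Someone has opened the wrong bin on the laundry shelf. Push the lid of the low, wide grey bin down until its touch latch catches and it stays shut, and push the lid of the tall, narrow grey bin in and let go so that it springs ajar, ready for the pegs.

Things in the scene. Friction and masses are not known exactly. Their poses are not given: they have to be found in the camera images.
- low_bin_lid (a joint): Lid of the low wide grey bin (140 deep, 170 wide, 110 mm high, fixed; lid hinged on the side away from the robot). Rad: 0 latched flush, 0.28 ajar (its start), -0.057 inner stop. Push-push latch: pushed to the inner stop (6 mm below flush at the press spot, 2 to 4 N) and let go, it stays latched if it was ajar, springs ajar if it was latched.
- low_bin_press (a point): Press spot: dark 26 mm round pad on top of the low bin's lid, midway across, 29 mm behind the front edge, 107 mm in front of the hinge. Moves with the lid: 110 mm above the shelf when latched, about 30 mm higher and 4 mm nearer the hinge when ajar. With the lid level z is up, x points from front edge to hinge, y along the hinge.
- tall_bin_lid (a joint): Lid of the tall narrow grey bin (140 deep, 110 wide, 155 mm high, fixed; lid hinged on the side away from the robot). Same push-push latch and joint values as the low bin; starts latched (0). Pushed to the inner stop (6 mm below flush at the press spot, 2 to 4 N) and let go, it springs up to 0.28 rad in under 1 s.
- tall_bin_press (a point): Press spot: dark 26 mm round pad on top of the tall bin's lid, midway across, 29 mm behind the front edge, 107 mm in front of the hinge. Moves with the lid: 155 mm above the shelf when latched, about 30 mm higher when ajar. Axes as for the low bin.
Things that resemble listed ones, but are neither listed nor needed, are in the scene too. What is shaped like the part that bears low_bin_lid but green is not meant. What is shaped like the part that bears tall_bin_lid but yellow is not meant.

How it is judged (in metres and radians):
At the end, for the whole second after the job is handed in: The low bin's lid is latched shut (joint between -0.03 and 0.05 rad), the tall bin's lid stands ajar (joint above 0.18 rad), and both lids are still (under 0.1 rad/s) (value of joint low_bin_lid between -0.03 and 0.05 rad and value of joint tall_bin_lid above 0.18 rad and not (velocity of joint low_bin_lid above 0.1 rad/s) and not (velocity of joint low_bin_lid below -0.1 rad/s) and not (velocity of joint tall_bin_lid above 0.1 rad/s) and not (velocity of joint tall_bin_lid below -0.1 rad/s)); the robot touches nothing.
It also fails if it takes over 40 s, if anything falls off the work surface, if the arm or the gripper's body presses on something with over 40 N, if the wrist force passes 120 N, or if a joint passes its speed limit or range.

### The arm

A 6-joint arm with a two-finger parallel gripper is mounted at the origin on the work surface. World frame = base frame: x ahead of the robot, y to its left, z up, the work surface at z = 0. Lengths are in mm, angles in rad, forces in N, time in s.
With the tool pointing down it reaches from about 350 to 775 mm from the base axis. Payload 7.3 kg.
Tool frame: the origin (TCP) lies on the centre line of the jaws, within the pads' length; the fingertips stand 22 mm ahead of it and the grasp point (between the pads) lies 3 mm ahead of it; x points along the fingers, z is the direction in which the jaws open and shut, and the axes are right-handed (so a half turn about x gives the same grasp; the last joint's range is limited). The gripper opens to 92 mm and grips with 3 to 60 N. Pads are 19 mm wide; open, the fingers measure 130 mm over their backs; the gripper's body (75 mm by 190 mm) begins 47 mm behind the grasp point.
Start: joints at [-1.343, 0.342, 1.524, -0, 1.275, -0.146], TCP at [191.73, -488.756, 248.741] pointing down, gripper open.
Joint ranges: [-2.53, 2.53], [-0.77, 2.02], [0.04, 2.7], [-1, 4.14], [0.28, 2.66], [-3.11, 3.11]. Speed limits (rad/s): [2.57, 2.57, 3.14, 3.14, 3.14, 3.14].

### API

Orientations are given as [roll, pitch, yaw] about the fixed x, y, z axes, in that order (R = Rz(yaw) Ry(pitch) Rx(roll)).
In Python, from plant import readout, imaging, bot gives the robot as it stands.
- The arm moves only by the tool arm_command, never from a script. Its argument "plan" is a list of rows, each an object of numbers: "tx", "ty", "tz": the shift along the tool's x, y, z in cm; "wx", "wy", "wz": the turn, a rotation vector about the tool's x, y, z in rad; "jaw": the opening, from -1 (shut) to 1 (fully open). In form: [{"tx": .., "ty": .., "tz": .., "wx": .., "wy": .., "wz": .., "jaw": ..}, ...]. A call has 1 to 20 rows; each row shifts and turns the commanded pose from where the row before left it, along the tool's axes as they then stand; what a row does not reach is not made up. A row lasts 1/10 s, in which the tool goes at most 50 mm and 8.59 degrees, less where a joint would pass 70% of its speed; a pose out of reach is approached as far as the arm can. A call with a gripper value outside its range is refused whole. The fingers move at their own pace and stop on an object; the grip force is fixed at half the most. Time passes only in rows, so rows that do not move let the fingers close. It gives the time, the measured TCP pose, the force and the opening at its end, in the units of the state.
- readout.get_obs(): the state, without advancing time (a new reading comes with each control period).
- imaging.capture(name): name is "side" or "top" or "wrist"; returns the picture (420x560x3 uint8, blue, green, red); there is no depth.
- imaging.get_calibration(name): a dict with "fx", "fy", "cx", "cy" (pixels), "dist" ([k1, k2, p1, p2, k3] as OpenCV has them; the pictures are not rectified), "position" and "rotation" of the camera in the world; the wrist camera has in their place "mount" (4x4, takes a point from camera to tool coordinates, whose origin is the TCP and whose axes are the tool frame's). Camera axes: x right, y up, looking along -z (the intrinsics and any distortion apply to the point x, -y, -z); pixel columns grow to the right and rows downward; lengths in mm; the calibration is good to about 2 mm. A picture is of the moment at which its call begins: read the wrist's pose just before it. get_calibration takes no time and is no camera call.
- bot.close_job(): hands the job in, once; it reports no verdict.
The state is a dict: "time": time; "joint_positions": joint angles; "dq": joint speeds; "tau": joint torques, N m; "tool_pos": TCP position; "tcp_rot": TCP orientation; "contact_force": force on the tool from outside, world axes, zero at the start; "moment": the same for the moment, N m; "grip_width": finger opening in mm.
Only numpy, scipy, OpenCV 4.12 (cv2) and the standard library are available. Lean on these libraries where they do the work, as an engineer would, in place of code of your own. Each camera call takes 0.05 s, during which the arm holds its last target.

## Working session

There is one attempt and no reset: what is moved stays moved. The work goes in short steps, Python scripts to look and compute and a tool call to move; the robot and the scene stay as the last step left them, time stands still between calls to the robot, and variables do not carry over. Pictures are saved under pics/ and viewed, and the job is handed in when it is done.

Besides the shell and the picture viewer there is one more tool, called after "Emit:" as name(argument=value, ...) on one line, values as JSON. arm_command: Moves the arm, as the interface text tells. Its arguments: {"type":"object","properties":{"plan":{"type":"array"}},"required":["plan"]}

```bash
mkdir -p pics; ls; python3 - <<'E'
from plant import readout, imaging, bot
import cv2
print(readout.get_obs())
for n in ("side","top"):
    im=imaging.capture(n); cv2.imwrite(f"pics/{n}0.png",im); print(imaging.get_calibration(n))
print(imaging.get_calibration("wrist"))
E
```

```text
pics
{'time': 0.0, 'joint_positions': array([-1.34298751e+00,  3.42725502e-01,  1.52504799e+00,  1.10680880e-05,
        1.27538203e+00, -1.46008180e-01]), 'dq': array([ 1.88427232e-04,  1.10388350e-03, -3.69149315e-04, -1.45862153e-03,
       -2.03392751e-04,  9.64576086e-05]), 'tau': array([-1.09617954e-04, -4.31239200e+01, -2.44225895e+01,  7.18197436e-02,
        5.60576341e-02, -1.19292654e-04]), 'tool_pos': array([ 191.64741876, -488.35943074,  248.0326827 ]), 'tcp_rot': array([2.98881267, 1.56923342, 1.79183012]), 'contact_force': array([0.68068233, 0.62031134, 0.18973948]), 'moment': array([-0.00976787, -0.01528421, -0.05076815]), 'grip_width': 91.90291270828195}
{'fx': 506.9712746693864, 'fy': 506.9712746693864, 'cx': 274.2966003258709, 'cy': 206.5343425911505, 'dist': array([-0.13823908,  0.        ,  0.        ,  0.        ,  0.        ]), 'position': array([197.14562491, 931.59361632, 914.67332271]), 'rotation': array([ 0.89241858,  0.01695119, -2.86275538])}
{'fx': 532.1672093689433, 'fy': 532.1672093689433, 'cx': 280.2195207898734, 'cy': 217.63574144996403, 'dist': array([0.06810946, 0.        , 0.        , 0.        , 0.        ]), 'position': array([ 391.76048083,    1.5638571 , 1236.71035921]), 'rotation': array([ 0.06755773,  0.01411928, -1.57595347])}
{'fx': 368.6903768552698, 'fy': 368.6903768552698, 'cx': 281.8949197658318, 'cy': 206.97890120462566, 'dist': array([-0.05697649,  0.        ,  0.        ,  0.        ,  0.        ]), 'mount': array([[ 5.46021378e-04,  2.80525286e-01, -9.59846480e-01,
        -1.36631623e+02],
       [ 4.71656649e-04,  9.59846444e-01,  2.80525544e-01,
         7.57280251e+01],
       [ 9.99999740e-01, -6.05890919e-04,  3.91785062e-04,
         6.44832705e-01],
       [ 0.00000000e+00,  0.00000000e+00,  0.00000000e+00,
         1.00000000e+00]])}
```

View pics/side0.png

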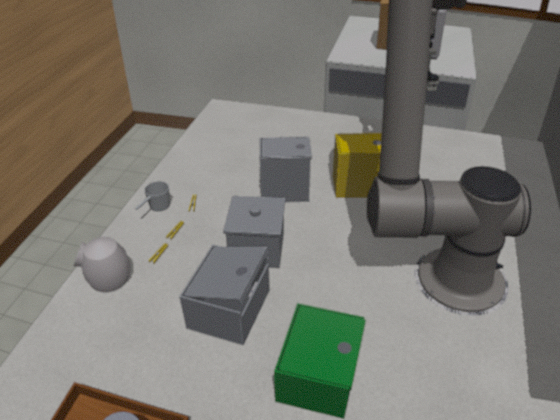

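View pics/top0.png

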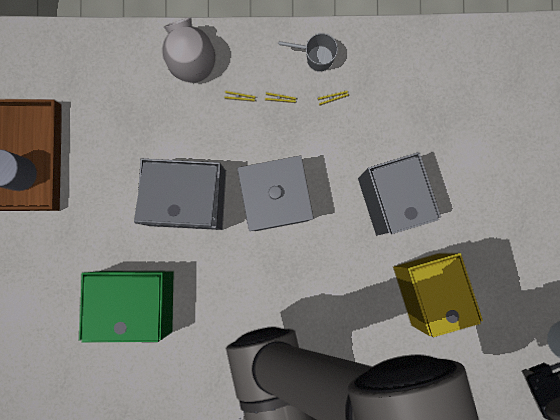

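```bash
cat > h.py <<'E'
import numpy as np, cv2
from scipy.spatial.transform import Rotation as R
from plant import imaging
def ray(n,u,v):
    c=imaging.get_calibration(n)
    K=np.array([[c['fx'],0,c['cx']],[0,c['fy'],c['cy']],[0,0,1]])
    p=cv2.undistortPoints(np.array([[[u,v]]],float),K,c['dist'])[0,0]
    return c['position'],R.from_euler('xyz',c['rotation']).apply([p[0],-p[1],-1])
def atz(n,u,v,z):
    o,d=ray(n,u,v); return o+d*(z-o[2])/d[2]
E
python3 - <<'E'
import cv2,numpy as np
t=cv2.imread('pics/top0.png');s=cv2.imread('pics/side0.png')
f=lambda im,x,y,w,h,k:cv2.resize(im[y:y+h,x:x+w],(w*k,h*k),interpolation=cv2.INTER_CUBIC)
a=np.hstack([f(t,125,145,100,100,4),f(t,350,145,100,100,4)])
cv2.imwrite('pics/crop0.png',a)
b=np.hstack([f(s,180,240,100,100,4),f(s,250,120,100,100,4)])
cv2.imwrite('pics/crop1.png',b)
E
```

```text
(no output)
```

View pics/crop0.png

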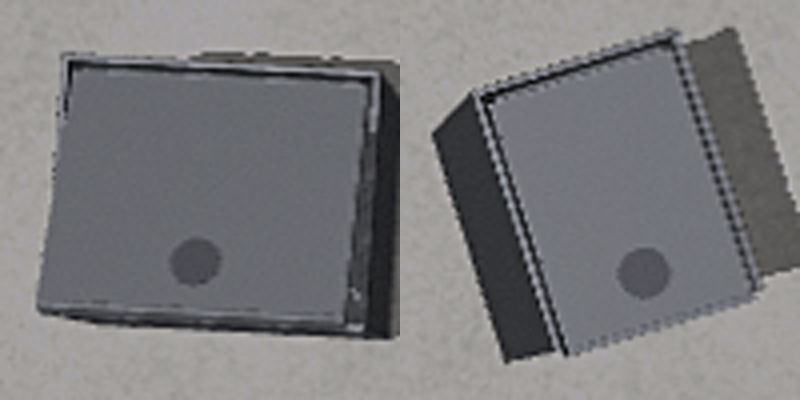

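View pics/crop1.png

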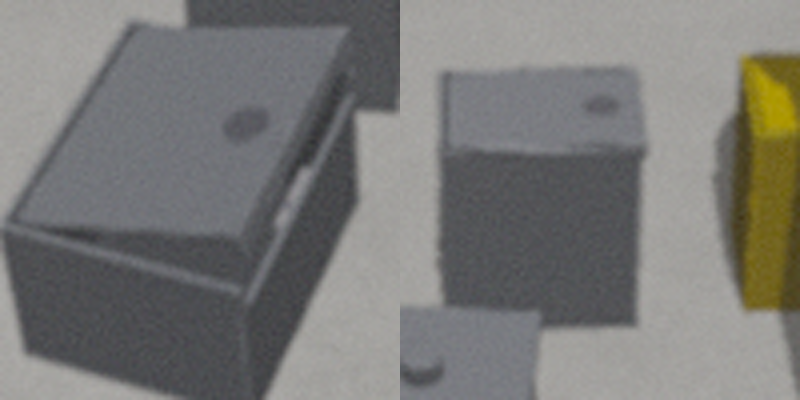

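Candidates for the low wide bin in the top view are the grey ajar bin with its pad at (174,210), the green bin at (120,328) and the grey knobbed box at (276,191). For the tall narrow bin they are the grey bin at (411,213) and the yellow one at (452,316). The grey bins with dark pads, (174,210) and (411,213), fit the description. The crops confirm the first is wide, low and ajar, and the second is narrow, tall and shut. The knobbed box has no pad.

```bash
python3 - <<'E'
from h import *
from plant import readout
def tri(a,b):
    o1,d1=ray('top',*a);o2,d2=ray('side',*b)
    A=np.stack([d1,-d2],1);t=np.linalg.lstsq(A,o2-o1,rcond=None)[0]
    return o1+d1*t[0],o2+d2*t[1]
print(tri((173.4,210),(241,270.6)),atz('top',173.4,210,140))
print(tri((410.5,212.8),(300,145.7)),atz('top',410.5,212.8,155))
# hinge corners (back rim) 
print('low rim',atz('top',125+65/4,145+55/4,110),atz('top',125+378/4,145+75/4,110))
print('tall rim',atz('top',350+78/4,145+93/4,155),atz('top',350+278/4,145+33/4,155))
o=readout.get_obs()
print(R.from_euler('xyz',o['tcp_rot']).as_matrix().round(3),o['time'])
E
```

```text
(array([483.15277758, 237.30905447, 140.89753636]), array([482.72986681, 237.20046381, 140.83890362])) [483.22763335 237.50214392 140.        ]
(array([ 472.99712928, -246.52477191,  158.10259636]), array([ 472.96783885, -246.53115561,  158.10185862])) [ 473.23080507 -247.23839451  155.        ]
low rim [595.87762016 313.09375772 110.        ] [584.29073282 146.2515133  110.        ]
tall rim [ 564.91627325 -166.24216589  155.        ] [ 594.63949522 -267.70773121  155.        ]
[[-0.     0.931  0.365]
 [ 0.001  0.365 -0.931]
 [-1.     0.    -0.001]] 0.1
```

Emit:
arm_command(plan=[{"ty":2.9,"tz":-1.0,"jaw":-1},{"ty":2.9,"tz":-1.0,"jaw":-1},{"ty":2.9,"tz":-1.0,"jaw":-1},{"ty":2.9,"tz":-1.0,"jaw":-1},{"ty":2.9,"tz":-1.0,"jaw":-1},{"ty":2.9,"tz":-1.0,"jaw":-1},{"ty":2.9,"tz":-1.0,"jaw":-1},{"ty":2.9,"tz":-1.0,"jaw":-1},{"ty":2.9,"tz":-1.0,"jaw":-1},{"ty":2.9,"tz":-1.0,"jaw":-1},{"ty":2.9,"tz":-1.0,"jaw":-1},{"ty":3.0,"tz":-1.2,"jaw":-1},{"jaw":-1},{"jaw":-1},{"jaw":-1},{"jaw":-1},{"jaw":-1},{"jaw":-1}])

```text
invalid input at $.plan[0]: expected keys tx, ty, tz, wx, wy, wz, jaw
```

Emit:
arm_command(plan=[{"tx":0,"ty":2.9,"tz":-1.0,"wx":0,"wy":0,"wz":0,"jaw":-1},{"tx":0,"ty":2.9,"tz":-1.0,"wx":0,"wy":0,"wz":0,"jaw":-1},{"tx":0,"ty":2.9,"tz":-1.0,"wx":0,"wy":0,"wz":0,"jaw":-1},{"tx":0,"ty":2.9,"tz":-1.0,"wx":0,"wy":0,"wz":0,"jaw":-1},{"tx":0,"ty":2.9,"tz":-1.0,"wx":0,"wy":0,"wz":0,"jaw":-1},{"tx":0,"ty":2.9,"tz":-1.0,"wx":0,"wy":0,"wz":0,"jaw":-1},{"tx":0,"ty":2.9,"tz":-1.0,"wx":0,"wy":0,"wz":0,"jaw":-1},{"tx":0,"ty":2.9,"tz":-1.0,"wx":0,"wy":0,"wz":0,"jaw":-1},{"tx":0,"ty":2.9,"tz":-1.0,"wx":0,"wy":0,"wz":0,"jaw":-1},{"tx":0,"ty":2.9,"tz":-1.0,"wx":0,"wy":0,"wz":0,"jaw":-1},{"tx":0,"ty":2.9,"tz":-1.0,"wx":0,"wy":0,"wz":0,"jaw":-1},{"tx":0,"ty":3.0,"tz":-1.2,"wx":0,"wy":0,"wz":0,"jaw":-1},{"tx":0,"ty":0,"tz":0,"wx":0,"wy":0,"wz":0,"jaw":-1},{"tx":0,"ty":0,"tz":0,"wx":0,"wy":0,"wz":0,"jaw":-1},{"tx":0,"ty":0,"tz":0,"wx":0,"wy":0,"wz":0,"jaw":-1}])

```text
time: 1.6
tool_pos: [471.4, -248.3, 248.5]
tcp_rot: [-1.884, 1.57, -3.081]
contact_force: [0.3, -0.7, -0.5]
grip_width: 0.1
```

Emit:
arm_command(plan=[{"tx":2.2,"ty":0,"tz":0,"wx":0,"wy":0,"wz":0,"jaw":-1},{"tx":2.2,"ty":0,"tz":0,"wx":0,"wy":0,"wz":0,"jaw":-1},{"tx":2.0,"ty":0,"tz":0,"wx":0,"wy":0,"wz":0,"jaw":-1},{"tx":0,"ty":0,"tz":0,"wx":0,"wy":0,"wz":0,"jaw":-1},{"tx":0,"ty":0,"tz":0,"wx":0,"wy":0,"wz":0,"jaw":-1}])

```text
time: 2.1
tool_pos: [471.7, -248.5, 185.1]
tcp_rot: [-1.469, 1.571, -2.667]
contact_force: [-0.8, 0.7, -0.7]
grip_width: 0.7
```

```bash
python3 - <<'E'
from plant import imaging,readout
import cv2
print(readout.get_obs()['tool_pos'])
cv2.imwrite('pics/w1.png',imaging.capture('wrist'))
E
```

```text
[ 471.65965817 -248.54564263  185.1219424 ]
```

View pics/w1.png

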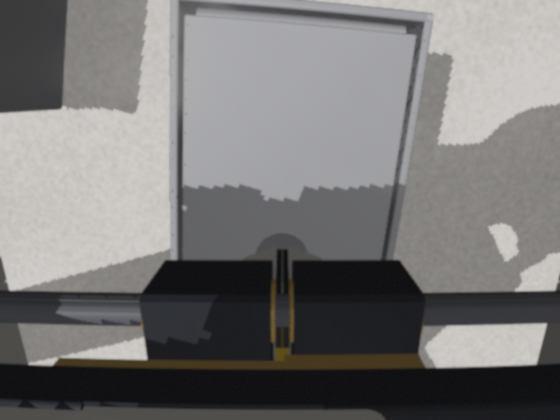

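The closed fingertips at column 282 stand over the pad, whose visible arc is at (282,243). Now I'll press slowly.

Emit:
arm_command(plan=[{"tx":0.3,"ty":0,"tz":0,"wx":0,"wy":0,"wz":0,"jaw":-1},{"tx":0.3,"ty":0,"tz":0,"wx":0,"wy":0,"wz":0,"jaw":-1},{"tx":0.3,"ty":0,"tz":0,"wx":0,"wy":0,"wz":0,"jaw":-1},{"tx":0.2,"ty":0,"tz":0,"wx":0,"wy":0,"wz":0,"jaw":-1},{"tx":0.2,"ty":0,"tz":0,"wx":0,"wy":0,"wz":0,"jaw":-1},{"tx":0,"ty":0,"tz":0,"wx":0,"wy":0,"wz":0,"jaw":-1}])

```text
time: 2.75
tool_pos: [472.2, -247.9, 171.7]
tcp_rot: [0.38, 1.57, -0.817]
contact_force: [-0.5, -2.9, 1.1]
grip_width: 0.8
```

Emit:
arm_command(plan=[{"tx":0.1,"ty":0,"tz":0,"wx":0,"wy":0,"wz":0,"jaw":-1},{"tx":0.1,"ty":0,"tz":0,"wx":0,"wy":0,"wz":0,"jaw":-1},{"tx":0,"ty":0,"tz":0,"wx":0,"wy":0,"wz":0,"jaw":-1}])

```text
time: 3.05
tool_pos: [472.3, -248.0, 171.2]
tcp_rot: [0.452, 1.569, -0.745]
contact_force: [-1.9, 0.8, 11.4]
grip_width: 0.7
```

Force rises sharply at the inner stop. Releasing by retracting upward.

Emit:
arm_command(plan=[{"tx":-1.0,"ty":0,"tz":0,"wx":0,"wy":0,"wz":0,"jaw":-1},{"tx":-2.5,"ty":0,"tz":0,"wx":0,"wy":0,"wz":0,"jaw":-1},{"tx":-3.5,"ty":0,"tz":0,"wx":0,"wy":0,"wz":0,"jaw":-1},{"tx":-1.0,"ty":0,"tz":0,"wx":0,"wy":0,"wz":0,"jaw":-1},{"tx":0,"ty":0,"tz":0,"wx":0,"wy":0,"wz":0,"jaw":-1},{"tx":0,"ty":0,"tz":0,"wx":0,"wy":0,"wz":0,"jaw":-1},{"tx":0,"ty":0,"tz":0,"wx":0,"wy":0,"wz":0,"jaw":-1},{"tx":0,"ty":0,"tz":0,"wx":0,"wy":0,"wz":0,"jaw":-1}])

```text
time: 3.85
tool_pos: [471.6, -247.4, 248.4]
tcp_rot: [-2.554, 1.568, 2.532]
contact_force: [0.1, 0.3, -0.3]
grip_width: 0.5
```

```bash
python3 - <<'E'
from plant import imaging,readout
import cv2,numpy as np
from scipy.spatial.transform import Rotation as R
o=readout.get_obs();print(o['tool_pos'],o['joint_positions']);M=R.from_euler('xyz',o['tcp_rot']).as_matrix();print(M.round(3))
print(M.T@(np.array([482,237.3,250])-o['tool_pos']))
w=imaging.capture('wrist');s=imaging.capture('side')
cv2.imwrite('pics/w2.png',np.hstack([cv2.resize(w,(400,300)),cv2.resize(s,(400,300))]))
cv2.imwrite('pics/s2.png',cv2.resize(s[110:260,200:400],(800,600)))
E
```

```text
[ 471.6312084  -247.40779399  248.41231036] [-6.27039881e-01  3.57553915e-01  1.50178077e+00 -4.62129686e-05
  1.28482294e+00  5.70000425e-01]
[[-0.002  0.931  0.365]
 [ 0.001  0.365 -0.931]
 [-1.    -0.001 -0.002]]
[  -0.89740875  186.63099633 -447.45920933]
```

View pics/s2.png

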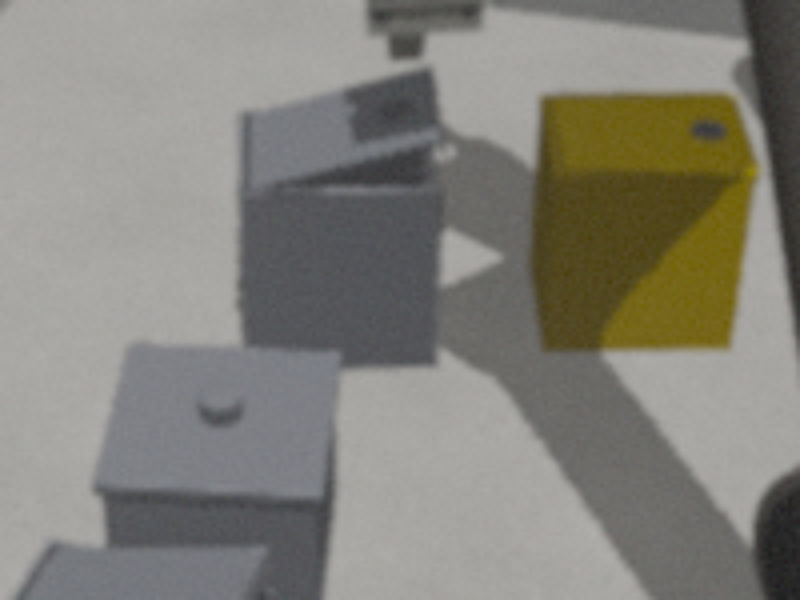

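View pics/w2.png

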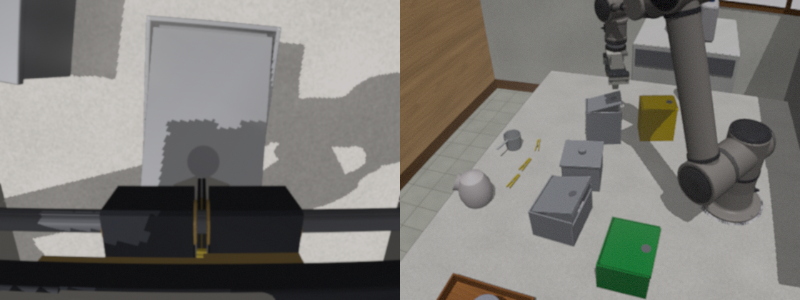

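The tall lid now stands ajar (raised front edge at about (430,100) in the crop). Next, the low bin.

Emit:
arm_command(plan=[{"tx":0,"ty":1.3,"tz":-3.2,"wx":0,"wy":0,"wz":0,"jaw":-1},{"tx":0,"ty":1.3,"tz":-3.2,"wx":0,"wy":0,"wz":0,"jaw":-1},{"tx":0,"ty":1.3,"tz":-3.2,"wx":0,"wy":0,"wz":0,"jaw":-1},{"tx":0,"ty":1.3,"tz":-3.2,"wx":0,"wy":0,"wz":0,"jaw":-1},{"tx":0,"ty":1.3,"tz":-3.2,"wx":0,"wy":0,"wz":0,"jaw":-1},{"tx":0,"ty":1.3,"tz":-3.2,"wx":0,"wy":0,"wz":0,"jaw":-1},{"tx":0,"ty":1.3,"tz":-3.2,"wx":0,"wy":0,"wz":0,"jaw":-1},{"tx":0,"ty":1.3,"tz":-3.2,"wx":0,"wy":0,"wz":0,"jaw":-1},{"tx":0,"ty":1.3,"tz":-3.2,"wx":0,"wy":0,"wz":0,"jaw":-1},{"tx":0,"ty":1.3,"tz":-3.2,"wx":0,"wy":0,"wz":0,"jaw":-1},{"tx":0,"ty":1.3,"tz":-3.2,"wx":0,"wy":0,"wz":0,"jaw":-1},{"tx":0,"ty":1.3,"tz":-3.2,"wx":0,"wy":0,"wz":0,"jaw":-1},{"tx":0,"ty":1.4,"tz":-3.2,"wx":0,"wy":0,"wz":0,"jaw":-1},{"tx":0,"ty":1.5,"tz":-3.2,"wx":0,"wy":0,"wz":0,"jaw":-1},{"tx":0,"ty":0,"tz":0,"wx":0,"wy":0,"wz":0,"jaw":-1},{"tx":0,"ty":0,"tz":0,"wx":0,"wy":0,"wz":0,"jaw":-1}])

```text
time: 5.55
tool_pos: [480.4, 237.2, 249.1]
tcp_rot: [-1.264, 1.57, -2.459]
contact_force: [-0.5, -0.1, 0.5]
grip_width: 0.4
```

Emit:
arm_command(plan=[{"tx":2.5,"ty":0,"tz":0,"wx":0,"wy":0,"wz":0,"jaw":-1},{"tx":2.5,"ty":0,"tz":0,"wx":0,"wy":0,"wz":0,"jaw":-1},{"tx":2.0,"ty":0,"tz":0,"wx":0,"wy":0,"wz":0,"jaw":-1},{"tx":1.0,"ty":0,"tz":0,"wx":0,"wy":0,"wz":0,"jaw":-1},{"tx":0.4,"ty":0,"tz":0,"wx":0,"wy":0,"wz":0,"jaw":-1},{"tx":0.4,"ty":0,"tz":0,"wx":0,"wy":0,"wz":0,"jaw":-1},{"tx":0.4,"ty":0,"tz":0,"wx":0,"wy":0,"wz":0,"jaw":-1},{"tx":0.4,"ty":0,"tz":0,"wx":0,"wy":0,"wz":0,"jaw":-1},{"tx":0.4,"ty":0,"tz":0,"wx":0,"wy":0,"wz":0,"jaw":-1},{"tx":0.4,"ty":0,"tz":0,"wx":0,"wy":0,"wz":0,"jaw":-1},{"tx":0.4,"ty":0,"tz":0,"wx":0,"wy":0,"wz":0,"jaw":-1},{"tx":0.4,"ty":0,"tz":0,"wx":0,"wy":0,"wz":0,"jaw":-1},{"tx":0.4,"ty":0,"tz":0,"wx":0,"wy":0,"wz":0,"jaw":-1},{"tx":0,"ty":0,"tz":0,"wx":0,"wy":0,"wz":0,"jaw":-1}])

```text
time: 6.95
tool_pos: [480.6, 236.8, 133.0]
tcp_rot: [-1.489, 1.57, -2.686]
contact_force: [-0.9, -0.4, 0.7]
grip_width: 0.4
```

Emit:
arm_command(plan=[{"tx":0.2,"ty":0,"tz":0,"wx":0,"wy":0,"wz":0,"jaw":-1},{"tx":0.2,"ty":0,"tz":0,"wx":0,"wy":0,"wz":0,"jaw":-1},{"tx":0.2,"ty":0,"tz":0,"wx":0,"wy":0,"wz":0,"jaw":-1},{"tx":0.1,"ty":0,"tz":0,"wx":0,"wy":0,"wz":0,"jaw":-1},{"tx":0.1,"ty":0,"tz":0,"wx":0,"wy":0,"wz":0,"jaw":-1},{"tx":0,"ty":0,"tz":0,"wx":0,"wy":0,"wz":0,"jaw":-1}])

```text
time: 7.55
tool_pos: [480.9, 236.9, 126.5]
tcp_rot: [1.343, 1.57, 0.146]
contact_force: [-2.7, -0.8, 7.1]
grip_width: 0.2
```

Emit:
arm_command(plan=[{"tx":0.1,"ty":0,"tz":0,"wx":0,"wy":0,"wz":0,"jaw":-1},{"tx":0,"ty":0,"tz":0,"wx":0,"wy":0,"wz":0,"jaw":-1}])

```text
time: 7.75
tool_pos: [480.9, 236.9, 126.3]
tcp_rot: [1.367, 1.569, 0.17]
contact_force: [-4.2, -1.4, 13.8]
grip_width: 0.6
```

Emit:
arm_command(plan=[{"tx":-0.5,"ty":0,"tz":0,"wx":0,"wy":0,"wz":0,"jaw":-1},{"tx":-1.0,"ty":0,"tz":0,"wx":0,"wy":0,"wz":0,"jaw":-1},{"tx":-2.5,"ty":0,"tz":0,"wx":0,"wy":0,"wz":0,"jaw":-1},{"tx":-3.0,"ty":0,"tz":0,"wx":0,"wy":0,"wz":0,"jaw":-1},{"tx":-3.0,"ty":0,"tz":0,"wx":0,"wy":0,"wz":0,"jaw":-1},{"tx":-2.0,"ty":0,"tz":0,"wx":0,"wy":0,"wz":0,"jaw":-1},{"tx":0,"ty":0,"tz":0,"wx":0,"wy":0,"wz":0,"jaw":-1},{"tx":0,"ty":0,"tz":0,"wx":0,"wy":0,"wz":0,"jaw":-1},{"tx":0,"ty":0,"tz":0,"wx":0,"wy":0,"wz":0,"jaw":-1},{"tx":0,"ty":0,"tz":0,"wx":0,"wy":0,"wz":0,"jaw":-1},{"tx":0,"ty":0,"tz":0,"wx":0,"wy":0,"wz":0,"jaw":-1},{"tx":0,"ty":0,"tz":0,"wx":0,"wy":0,"wz":0,"jaw":-1}])

```text
time: 8.95
tool_pos: [480.6, 236.8, 244.1]
tcp_rot: [-1.502, 1.57, -2.699]
contact_force: [0.4, 0.2, 1.0]
grip_width: 0.3
```

```bash
python3 - <<'E'
from plant import imaging,readout
import cv2,numpy as np
o=readout.get_obs();print(o['time'],o['tool_pos'],o['contact_force'])
s=imaging.capture('side');t=imaging.capture('top')
cv2.imwrite('pics/s3.png',cv2.resize(s[120:345,170:470],(800,600)))
cv2.imwrite('pics/t3.png',t)
E
```

```text
8.95 [480.58516469 236.81423755 244.12797855] [0.35264868 0.19574855 1.0008556 ]
```

View pics/s3.png

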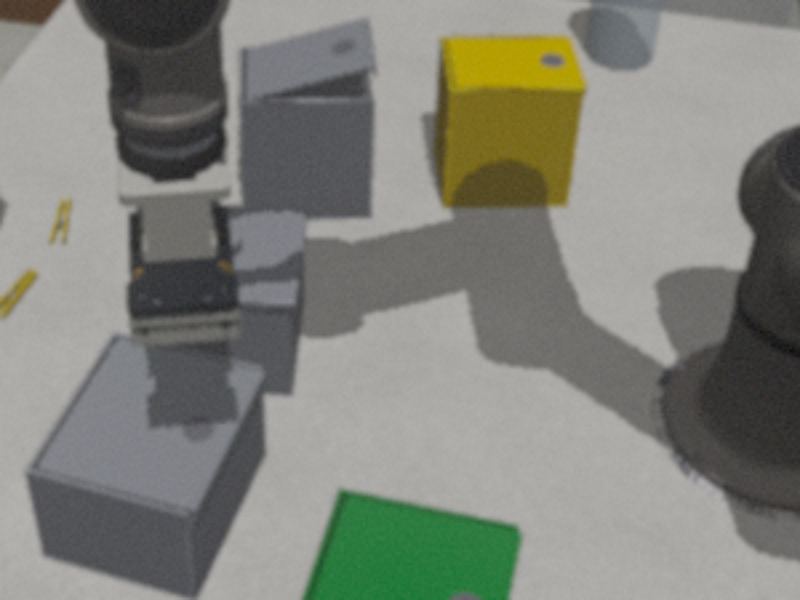

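View pics/t3.png

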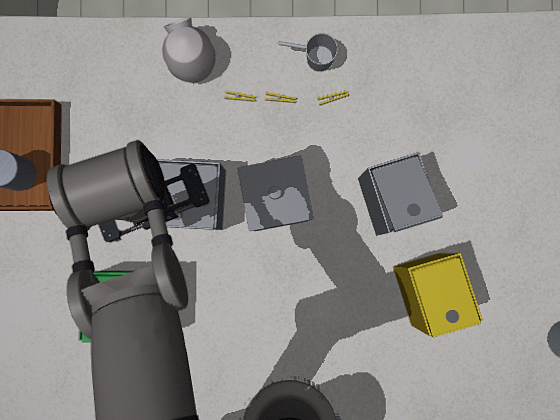

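The low lid is flush with its rim (pad at (198,428) in the side crop). The tall lid is ajar (pad at (343,47), with a dark gap below it). The gripper hangs clear of both.

```bash
python3 -c "
from plant import bot
print(bot.close_job())"
```

```text
the job is handed in; nothing more can be done
None
```

I pressed the tall grey bin's lid to its inner stop (about 11 N) and let go, and it sprang ajar. I then pressed the low grey bin's ajar lid to its stop (about 14 N), and it stayed latched.

After I backed off, the side view showed the low lid flush and the tall lid ajar. The gripper hung about 110 mm above the low bin's lid, with a residual force reading of about 1 N. I handed the job in at about 9 s. No checks failed or disagreed, but I judged the lids by eye from the pictures, since the state gives no joint angles for them.

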